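# Rack the developer bottle and latch the keeper bar

### The job

Set the brown bottle that stands beside the measuring cup on the right of the table upright on the floor of the empty bay of the bottle rack, next to the small dropper bottle; set it down, do not drop it in. Then swing the rack's hinged keeper bar, which carries a red knob, shut until it clicks fully home in its detent, and let go. Leave the measuring cup and the red timer where they stand and do not knock any bottle over.

Things in the scene. Friction and masses are not known exactly. Their poses are not given: they have to be found in the camera images.
- rack: Fixed rack, white base 94x226 mm, 8 thick (bay floor z=8). Origin on the table under its middle; x to the back, y along its length from hinge to latch post, z up; front is -x. Walls reach z=48, front lip only z=16. Bays x -33..33: wide empty one y -80..-8, narrow one (dropper) y -2..50. Latch post (dark block 22x16, top z=37, sprung steel ball) at x -53.5, y 70.
- bottle_bay (a point): Centre of the wide, empty bay, on its floor (x 0, y -44, z 8 mm in the rack's frame); axes as the rack's.
- hinge (a point): On the vertical axis of the keeper bar's hinge, at the bar's mid height (x -48, y -100, z 50 mm in the rack's frame); axes as the rack's.
- keeper (a joint): Keeper bar's angle, rad: 0 = shut on its stop, bar along the rack's +y across the front of the bays; positive = open (anticlockwise from above, out to the rack's -x side), limit 1.6. Aluminium bar 8 mm thick, z 44 to 56 mm. Stiff hinge: stays where left. In the last 0.09 rad it rides over a sprung ball (about 4 N at the knob); once past 0.03 the ball holds it on its stop.
- bar_knob (a point): On the axis of the red upright knob at the bar's free end, at the height to grip (84 mm above the table). The knob is a round rod 12 mm in diameter with a domed end, from z = 56 mm to 98 mm, 200 mm from the hinge axis.
- bottle: Brown glass bottle with a black screw cap and pale label, 54 mm in diameter, 118 mm tall, 0.15 kg; the straight body reaches to about 80 mm above the base. Origin at the centre of its underside, z up along the bottle.
- dropper: Small brown bottle, 33 mm in diameter, 75 mm tall, standing in the rack's narrow bay. Origin at the centre of its underside, z up.
- cup: Clear graduated plastic measuring cup, 67 mm in diameter, 74 mm tall, standing on the right of the table. Origin at the centre of its underside, z up.
- timer: Red and white wind-up timer, 58 mm in diameter, 49 mm tall, on the near right of the table. Origin at the centre of its underside, z up.

How it is judged (in metres and radians):
On the way, in this order (a step that is already met when the one before it is completed fails the run):
1. the bottle stands released on the floor of the wide bay, upright (horizontal distance between bottle and bottle_bay below 0.015 m and z of bottle in the frame of bottle_bay below 0.004 m and angle between bottle's own z axis and vertical below 0.1 rad and contact force between bottle and the fingers below 0.1 N), for 0.2 s.
2. the keeper bar is shut past its detent (value of joint keeper below 0.02 rad), for 0.2 s.
At the end, for the whole second after the job is handed in: Bar within 0.02 rad of its stop; bottle at rest, upright (0.1 rad) on the wide bay's floor (4 mm), within 15 mm of its centre; dropper upright (0.1 rad) in its bay; dropper, cup and timer within 30 mm of their start (value of joint keeper below 0.02 rad and horizontal distance between bottle and bottle_bay below 0.015 m and z of bottle in the frame of bottle_bay between -0.004 and 0.004 m and angle between each of bottle, dropper's own z axis and vertical below 0.1 rad and linear speed of bottle below 0.02 m/s and distance of each of dropper, cup, timer from where it was at the start of the episode below 0.03 m); the robot touches nothing.
It fails at once if the bottle is let go more than 20 mm above the rack's floor (contact force between bottle and anything else below 0.02 N and height (world z) of bottle above 0.028 m).
It fails at once if the bottle is knocked over (angle between bottle's own z axis and vertical above 1 rad).
It fails at once if the dropper bottle is knocked over (angle between dropper's own z axis and vertical above 0.8 rad).
It fails at once if the cup is knocked over or shoved away (angle between cup's own z axis and vertical above 0.8 rad or distance of cup from where it was at the start of the episode above 0.05 m).
It fails at once if the timer is shoved away (distance of timer from where it was at the start of the episode above 0.05 m).
It also fails if it takes over 64 s, if anything falls off the work surface, if the arm or the gripper's body presses on something with over 40 N, if the wrist force passes 120 N, or if a joint passes its speed limit or range.

### The arm

A 7-joint arm with a two-finger parallel gripper is mounted at the origin on the work surface; the furniture and walls round the work are solid. World frame = base frame: x ahead of the robot, y to its left, z up, the work surface at z = 0. Lengths are in mm, angles in rad, forces in N, time in s.
With the tool pointing down it reaches from about 350 to 900 mm from the base axis. Payload 7.2 kg.
Tool frame: the origin (TCP) lies midway between the tips of the shut fingers; the grasp point (between the pads) lies env.pinch_z behind it (env.pinch_z is the distance from the TCP to the grasp point, in mm); z points along the fingers, y is the line along which they close (so a half turn about z gives the same grasp; the last joint's range is limited). The gripper opens to 85 mm and grips with 20 to 120 N. Pads are 22 mm wide; open, the fingers measure 114 mm over their backs; the gripper's body (76 mm by 85 mm) begins 54 mm behind the grasp point. The pads swing forward as they close: fully open they stand 13 mm farther back than shut.
Start: joints at [-1.172, 0.411, -0.013, 1.596, 0.006, 1.134, -0.082], TCP at [281.279, 558.132, 231.297] pointing down, gripper open.
Joint ranges: [-2.95, 2.95], [-0.29, 1.99], [-1.47, 1.44], [0.14, 2.54], [-1.03, 4.17], [0.13, 1.85], [-2.86, 2.86]. Speed limits (rad/s): [2.39, 2.39, 3.01, 3.01, 3.14, 3.14, 3.14].

### API

Orientations are given as a unit quaternion [x, y, z, w].
In Python, from workcell import env gives the robot as it stands.
- The arm moves only by the tool inch_along, called after "Call:" by a JSON object that holds its "op" and its "data". Schema: {"type":"object","properties":{"deltas":{"type":"array","items":{"type":"array","items":{"type":"array","items":{"type":"number"},"minItems":5,"maxItems":5},"minItems":1,"maxItems":5},"minItems":1,"maxItems":1},"grip_n":{"type":"number"},"only":{"type":"string"},"quiet":{"type":"boolean"},"lines":{"type":"string"}},"required":["deltas"],"additionalProperties":false}. deltas is a list that holds a single list of rows (three levels of brackets), with 1 to 5 rows, each of 5 numbers: the finger opening in mm, then dx, dy, dz in mm, then a turn about the tool's z in rad; each row shifts and turns the commanded pose from where the row before left it, along the tool's axes as they then stand; what a row does not reach is not made up. A row lasts 1/8 s, in which the tool goes at most 62.5 mm and 0.188 rad, less where a joint would pass 70% of its speed; a pose out of reach is approached as far as the arm can. The fingers move at their own pace and stop on an object; grip_n is the grip in N (left out, the last holds). Time passes only in rows, so rows that do not move let the fingers close. The tool returns the time, the measured TCP pose, the force, the opening and the grip force at its end. only (a regular expression) keeps the lines of the reply that match it, lines (a string "A,B") keeps lines A to B, and quiet returns only ok. Input that does not fit is refused with a message, and nothing moves.
- env.get_obs(): the state, without advancing time (a new reading comes with each control period).
- env.grab_frame(name): name is "scene" or "side" or "wrist"; returns a dict with "pixels" (400x640x3 uint8, red, green, blue), "camera_matrix" (3x3 intrinsics, pixels), "world_to_cam" (4x4, takes a point from world to camera coordinates). Camera axes: x right, y down, z forward; pixel columns grow to the right and rows downward; lengths in mm; the calibration is good to about 2 mm. A picture is of the moment at which its call begins. There is no depth.
- env.close_job(): hands the job in; it is judged then, once.
The state is a dict: "clock": time; "joints": joint angles; "qd": joint speeds; "tau": joint torques, N m; "eef_pos": TCP position; "ee_rot": TCP orientation; "force": force on the tool from outside, world axes, zero at the start; "moment": the same for the moment, N m; "finger_gap": finger opening in mm; "grip_force": force on a finger pad.
Only numpy, scipy, OpenCV 4.12 (cv2) and the standard library are available. Lean on these libraries where they do the work, as an engineer would, in place of code of your own. Each camera call takes 0.05 s, during which the arm holds its last target. There are 200 camera calls.

## Working session

There is one attempt and no reset: what is moved stays moved. The work goes in short steps, Python scripts to look and compute and a tool call to move; the robot and the scene stay as the last step left them, time stands still between calls to the robot, and variables do not carry over. Pictures are saved under pics/ and viewed, at most 10 in all, crops included, and the job is handed in when it is done.

```bash
ls; mkdir -p pics
```

Create h.py:
```python
import numpy as np, cv2
from workcell import env
def snap(n,f):
    d=env.grab_frame(n); cv2.imwrite('pics/'+f+'.png',cv2.cvtColor(d['pixels'],cv2.COLOR_RGB2BGR))
    np.savez('pics/'+f+'.npz',K=d['camera_matrix'],T=d['world_to_cam']); return d
def P(f):
    d=np.load('pics/'+f+'.npz'); return d['K']@d['T'][:3]
def tri(f1,p1,f2,p2):
    A=[]
    for f,p in((f1,p1),(f2,p2)):
        M=P(f); A+= [p[0]*M[2]-M[0],p[1]*M[2]-M[1]]
    A=np.array(A); return np.linalg.lstsq(A[:,:3],-A[:,3],rcond=None)[0]
def atz(f,p,z):
    M=P(f); A=np.array([p[0]*M[2]-M[0],p[1]*M[2]-M[1]])
    return np.linalg.solve(A[:,:2],-A[:,3]-A[:,2]*z)
def proj(f,X):
    v=P(f)@np.append(X,1); return v[:2]/v[2]
```

Run:
```python
from h import *
a=snap('scene','scene1');b=snap('side','side1');snap('wrist','wrist1')
print(env.pinch_z,{k:np.round(v,3) for k,v in env.get_obs().items()})
for f in('scene1','side1'):
    d=np.load('pics/'+f+'.npz');T=d['T'];print(d['K'],-T[:3,:3].T@T[:3,3])
```

```text
pics
workcell.py
18.700000000000003 {'clock': np.float64(0.15), 'joints': array([-1.172,  0.412, -0.013,  1.597,  0.006,  1.134, -0.082]), 'qd': array([-0.   , -0.003, -0.001, -0.003,  0.001, -0.001,  0.001]), 'tau': array([ 2.0000e-03, -6.0103e+01,  6.8300e-01, -2.9965e+01,  1.4000e-02,
        8.0000e-03, -0.0000e+00]), 'eef_pos': array([281.115, 557.81 , 230.651]), 'ee_rot': array([ 0.231,  0.973, -0.001, -0.   ]), 'force': array([ 0.177, -0.142, -0.22 ]), 'moment': array([-0.032,  0.054, -0.032]), 'grip_force': np.float64(0.0), 'finger_gap': np.float64(85.255)}
[[518.39370097   0.         315.14097308]
 [  0.         518.39370097 206.44122871]
 [  0.           0.           1.        ]] [-180.84828546 -646.14822318  926.63015477]
[[508.27720194   0.         322.27899812]
 [  0.         508.27720194 199.04115889]
 [  0.           0.           1.        ]] [-278.16741846 1046.07026223  553.95245427]
```

View pics/scene1.png

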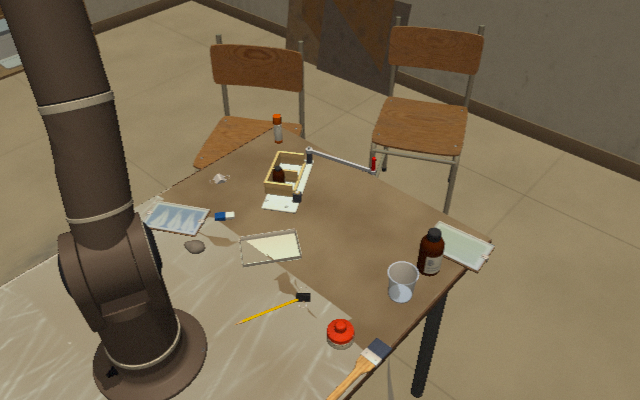

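View pics/side1.png

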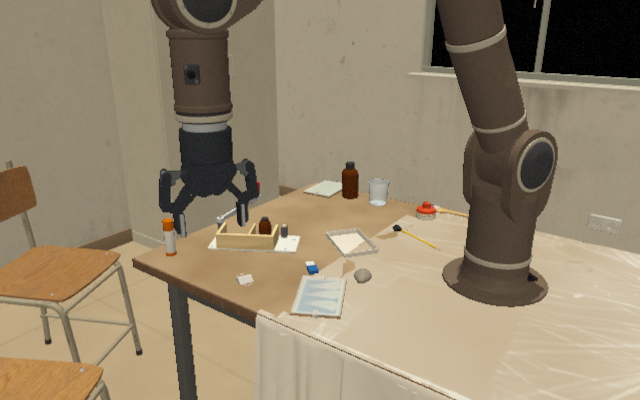

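The scene view shows the bottle (cap at 434,234; base about 429,270), the cup (402,282), the timer (341,333) and the rack (285,180), with the hinge at (309,155) and the knob at (374,163). The side view shows the bottle at (350,181) and the rack at (250,238). Next I'll enlarge these areas.

Run:
```python
import cv2,numpy as np
a=cv2.imread('pics/scene1.png');b=cv2.imread('pics/side1.png')
def c(i,x,y,w,h,s):
    o=cv2.resize(i[y:y+h,x:x+w],None,fx=s,fy=s,interpolation=cv2.INTER_CUBIC)
    for k in range(0,w,10): cv2.line(o,(k*s,0),(k*s,12 if (x+k)%50==0 else 5),(255,255,0),1)
    for k in range(0,h,10): cv2.line(o,(0,k*s),(12 if (y+k)%50==0 else 5,k*s),(255,255,0),1)
    return o
A=c(a,250,140,130,80,6)   #780x480
cv2.imwrite('pics/rackscene.png',A)
B=np.hstack([c(a,380,220,80,90,4),c(b,200,170,110,90,4)])
C=c(b,310,150,100,60,4)
D=np.zeros((600,760,3),np.uint8);D[:360,:760]=B;D[360:,:400]=C
cv2.imwrite('pics/rest.png',D)
```

```text
(no output)
```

View pics/rackscene.png

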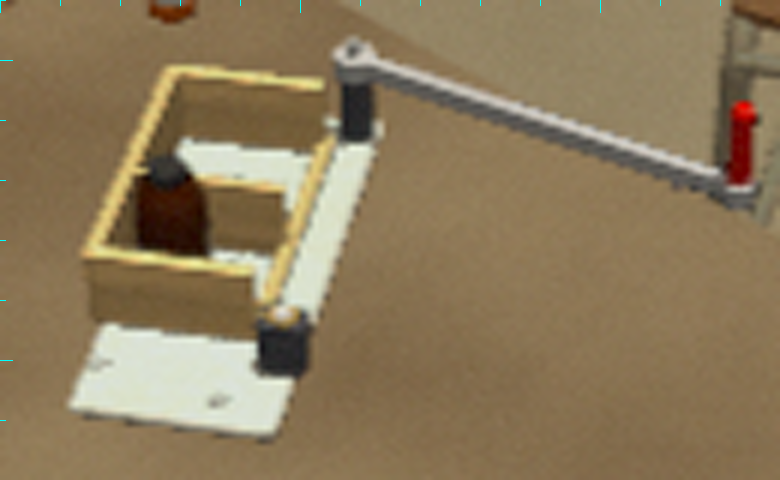

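View pics/rest.png

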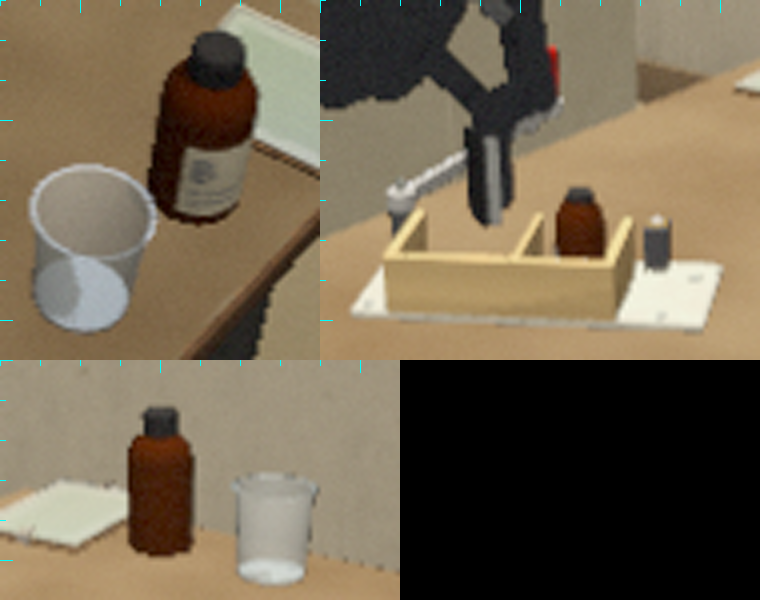

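View pics/wrist1.png

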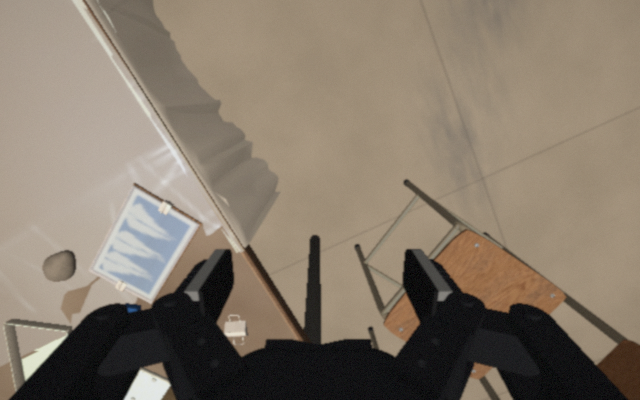

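The crops show these points:

| Point | Scene px | Side px |
|---|---|---|
| Knob tip | (374,157) | (258,182.5) |
| Hinge top | (309.2,148.7) | (220,218) |
| Latch post top | (297.3,192.7) | (284.2,226) |
| Back-wall top, latch end | (264.7,182) | (273,236) |
| Back-wall top, hinge end | (278.3,151.7) | (216.5,234.5) |
| Bottle cap top | (435,231) | (350,162.5) |

The wrist view shows only the table edge.

Run:
```python
from h import *
from scipy.optimize import least_squares
np.set_printoptions(precision=1,suppress=True)
S,D='scene1','side1'
for n,p,q in [('knobtip',(374,157.3),(258,182.5)),('hinge',(309.2,148.7),(220,218)),('post',(297.3,192.7),(284.2,226)),('wA',(264.7,182),(273,236)),('wB',(278.3,151.7),(216.5,234.5)),('bl',(261.7,208),(295,252)),('fl',(295.8,212.7),(300.5,235.7)),('dropper',(278,166.7),(265,218)),('bottlecap',(435,231.3),(350,162.5)),('cuptop',(403.3,272.5),(378.5,180.5)),('cupbase',(400.5,293.5),(377.7,203))]:
    print(n,tri(S,p,D,q))
print('timer',atz(S,(340,327),45))
obs=[]
pts=[((-48,-100,58),(309.2,148.7),(220,218)),((-53.5,70,38),(297.3,192.7),(284.2,226)),((47,113,8),(261.7,208),(295,252)),((-47,113,8),(295.8,212.7),(300.5,235.7)),((47,-113,8),None,(208,248.5))]
def w(v,X):
    c,s=np.cos(v[2]),np.sin(v[2]); return np.array([v[0]+c*X[0]-s*X[1],v[1]+s*X[0]+c*X[1],X[2]])
def res(v):
    r=[]
    for X,p,q in pts:
        if p: r+=list(proj(S,w(v,X))-p)
        if q: r+=list(proj(D,w(v,X))-q)
    return r
for y0 in(0,1.5,3,-1.5):
    r=least_squares(res,[500,300,y0],x_scale=[100,100,1]);print(r.x[:2],round(r.x[2],3),r.cost)
    if r.cost<200: print(np.array(r.fun)); print('bay',w(r.x,(0,-44,8)),'hinge',w(r.x,(-48,-100,50)))
```

```text
knobtip [713.8  -7.3  95.1]
hinge [671.3 187.9  53.6]
post [527.5  96.1  35.3]
wA [492.  181.7  46.3]
wB [613.5 254.7  43.7]
bl [447.5 150.8   2.9]
fl [493.1  69.2   5.8]
dropper [530.3 167.5  81.4]
bottlecap [ 569.9 -286.5  117. ]
cuptop [ 461.3 -285.6   76. ]
cupbase [ 461.8 -285.7    2.1]
timer [ 283.3 -261.9]
[560.7 173.5] 2.145 14.23104624576994
[-0.1 -1.   0.  -1.7  2.4 -0.4  0.2 -2.  -2.4 -0.2  2.  -1.  -1.4 -1.1
 -0.1  0.1 -0.9  0.2]
bay [597.7 197.4   8. ] hinge [670.8 187.5  50. ]
[560.7 173.5] 2.145 14.231046245768603
[-0.1 -1.   0.  -1.7  2.4 -0.4  0.2 -2.  -2.4 -0.2  2.  -1.  -1.4 -1.1
 -0.1  0.1 -0.9  0.2]
bay [597.7 197.4   8. ] hinge [670.8 187.5  50. ]
[560.7 173.5] 2.145 14.231046245768997
[-0.1 -1.   0.  -1.7  2.4 -0.4  0.2 -2.  -2.4 -0.2  2.  -1.  -1.4 -1.1
 -0.1  0.1 -0.9  0.2]
bay [597.7 197.4   8. ] hinge [670.8 187.5  50. ]
[560.7 173.5] -4.138 14.231046245910658
[-0.1 -1.   0.  -1.7  2.4 -0.4  0.2 -2.  -2.4 -0.2  2.  -1.  -1.4 -1.1
 -0.1  0.1 -0.9  0.2]
bay [597.7 197.4   8. ] hinge [670.8 187.5  50. ]
```

Call:
{"op": "inch_along", "data": {"deltas": [[[85, -42.5, -41.6, 0, 0], [85, -42.5, -41.6, 0, 0], [85, -42.5, -41.6, 0, 0], [85, -42.5, -41.6, 0, 0], [85, -42.5, -41.6, 0, 0]]], "grip_n": 30}}

```text
clock: 0.78
eef_pos: [377.8, 274.8, 231.3]
ee_rot: [0.231, 0.973, 0.0, 0.0]
force: [0.9, 0.8, -0.4]
finger_gap: 84.7
grip_force: 0.0
```

Call:
{"op": "inch_along", "data": {"deltas": [[[85, -42.5, -41.6, 0, 0], [85, -42.5, -41.6, 0, 0], [85, -42.5, -41.6, 0, 0], [85, -42.5, -41.6, 0, 0], [85, -42.5, -41.6, 0, 0]]]}}

```text
clock: 1.4
eef_pos: [473.9, -6.4, 231.5]
ee_rot: [0.231, 0.973, 0.0, 0.0]
force: [0.4, 0.7, -0.1]
finger_gap: 85.1
grip_force: 0.0
```

Call:
{"op": "inch_along", "data": {"deltas": [[[85, -42.5, -41.6, 0, 0], [85, -42.5, -41.6, 0, 0], [85, -42.5, -41.6, 0, 0], [85, 0, 0, 0, 0], [85, 0, 0, 0, 0]]]}}

```text
clock: 2.02
eef_pos: [531.0, -173.1, 230.7]
ee_rot: [0.232, 0.973, 0.0, -0.001]
force: [0.1, 0.3, -0.0]
finger_gap: 85.1
grip_force: 0.0
```

Run:
```python
from h import *
snap('wrist','w2');print(proj('w2',(570,-286.5,118)),proj('w2',(461,-285.6,75)),env.get_obs()['eef_pos'],env.get_obs()['ee_rot'])
d=np.load('pics/w2.npz');T=d['T'];print(-T[:3,:3].T@T[:3,3])
```

```text
[234.38008048 276.61838858] [191.56681327 171.97141154] [ 531.07359783 -172.29713029  230.88936915] [ 2.30782038e-01  9.73005283e-01  3.37335651e-04 -5.05496947e-04]
[ 463.21304564 -138.91927107  373.53486724]
```

View pics/w2.png

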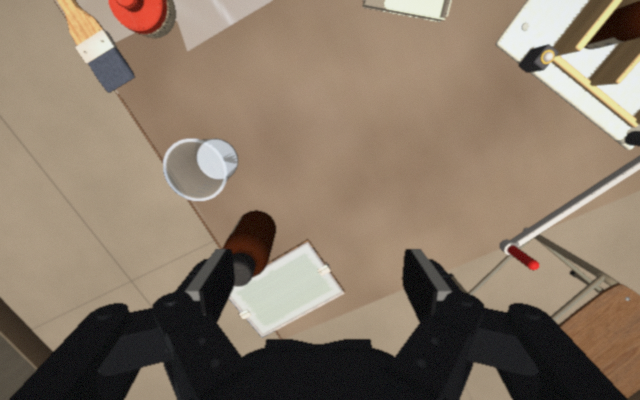

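The wrist view shows the cup (200,169), the bottle's cap partly hidden by the left finger at about (240,264), and its base near (260,225). It also shows the knob tip (535,266), the bar end (513,247), the latch post ball (543,57) and the rack's front corner at the latch end (500,43).

Run:
```python
from h import *
np.set_printoptions(precision=1,suppress=True)
im=cv2.imread('pics/w2.png')
for X in [(570,-286.5,118),(570,-286.5,0),(714,-7,98),(714,-7,56),(527.5,96.1,37),(461.5,-285.6,0),(493.1,69.2,8)]: print(X,proj('w2',X))
c=cv2.resize(im[195:300,200:300],None,fx=5.5,fy=5.5,interpolation=cv2.INTER_CUBIC)
cv2.imwrite('pics/c2.png',cv2.convertScaleAbs(c,alpha=2,beta=10))
print('knob',tri('scene1',(374,157.3),'w2',(536,266)), 'post',tri('scene1',(297.3,192.7),'w2',(541,57)))
```

```text
(570, -286.5, 118) [234.4 276.6]
(570, -286.5, 0) [257.6 229.6]
(714, -7, 98) [533.1 268.4]
(714, -7, 56) [508.5 250.1]
(527.5, 96.1, 37) [543.6  59.9]
(461.5, -285.6, 0) [215.9 160.1]
(493.1, 69.2, 8) [493.6  46. ]
knob [726.9   2.4  84.6] post [522.6  90.7  42.1]
```

View pics/c2.png

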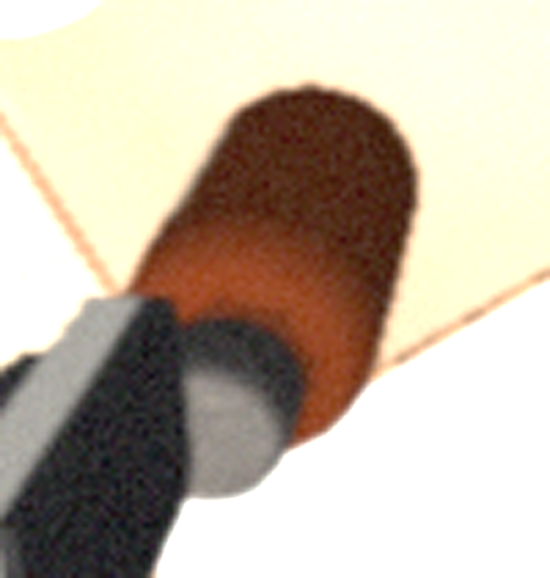

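Run:
```python
from h import *
print(np.load('pics/w2.npz')['K'][0,0],atz('w2',(236.4,270.5),118),atz('w2',(240.4,273.2),118),atz('w2',(257.8,227.7),0),atz('w2',(257.8+0,227.7),0))
print(atz('scene1',(435,231.3),118),atz('side1',(350,162.5),118))
```

```text
290.89440221568395 [ 564.95774375 -281.04553711] [ 569.37604904 -279.08103384] [ 567.68049322 -284.87274675] [ 567.68049322 -284.87274675]
[ 569.6688159  -286.68651117] [ 566.71621147 -282.25629714]
```

Call:
{"op": "inch_along", "data": {"deltas": [[[85, -41.7, -41.7, 0, 0], [85, -41.6, -41.7, 0, 0], [85, 0, 0, 30, 0], [85, 0, 0, 20, 0], [85, 0, 0, 0, 0]]]}}

```text
clock: 2.7
eef_pos: [567.7, -283.1, 179.8]
ee_rot: [0.23, 0.973, 0.001, -0.002]
force: [-0.6, 0.7, -0.5]
finger_gap: 85.1
grip_force: 0.0
```

Run:
```python
from h import *
snap('wrist','w3');o=env.get_obs();print(o['eef_pos'])
```

```text
[ 568.33237369 -283.69770827  181.17157424]
```

View pics/w3.png

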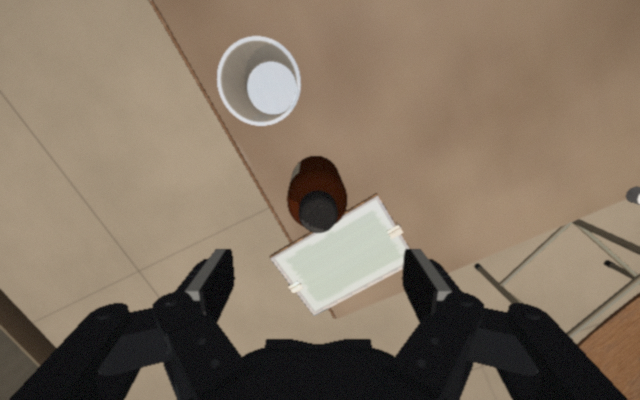

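The bottle cap (318,212) sits centred between the fingers. I'll check where this puts it along the tool's x axis.

Run:
```python
from h import *
print(atz('w3',(318.5,212),118),atz('w3',(317,183),0),tri('w3',(318.5,212),'scene1',(435,231.3)),tri('w3',(318.5,212),'side1',(350,162.5)))
```

```text
[ 566.48456107 -281.77771247] [ 572.51664746 -286.3244778 ] [ 570.3856372  -285.11274566  115.88523014] [ 566.41065587 -281.76216767  118.16253171]
```

Call:
{"op": "inch_along", "data": {"deltas": [[[85, 0, 0, 40, 0], [85, 0, 0, 40, 0], [85, 0, 0, 30, 0], [85, 0, 0, 15, 0], [85, 0, 0, 0, 0]]]}}

```text
clock: 3.38
eef_pos: [568.4, -285.0, 56.5]
ee_rot: [0.231, 0.973, 0.0, -0.0]
force: [-0.5, 0.2, -0.3]
finger_gap: 84.9
grip_force: 0.0
```

Call:
{"op": "inch_along", "data": {"deltas": [[[85, 0, 0, 4, 0], [40, 0, 0, 0, 0], [40, 0, 0, 0, 0], [40, 0, 0, 0, 0], [40, 0, 0, 0, 0]]], "grip_n": 40}}

```text
clock: 4.0
eef_pos: [568.7, -285.7, 53.4]
ee_rot: [0.231, 0.973, -0.0, 0.001]
force: [-1.1, 1.2, 4.8]
finger_gap: 51.3
grip_force: 41.8
```

Call:
{"op": "inch_along", "data": {"deltas": [[[40, 0, 0, 0, 0], [40, 0, 0, -10, 0], [40, 0, 0, -20, 0], [40, 0, 0, -20, 0], [40, 0, 0, 0, 0]]]}}

```text
clock: 4.62
eef_pos: [569.5, -286.1, 105.0]
ee_rot: [0.231, 0.973, -0.0, 0.002]
force: [0.2, 0.3, -2.2]
finger_gap: 51.2
grip_force: 42.5
```

Call:
{"op": "inch_along", "data": {"deltas": [[[40, 0, 0, -30, 0], [40, 0, 0, -40, 0], [40, 16.2, 49.6, 0, 0], [40, 16.2, 49.6, 0, 0], [40, 16.2, 49.6, 0, 0]]]}}

```text
clock: 5.25
eef_pos: [591.6, -129.0, 172.1]
ee_rot: [0.231, 0.973, 0.0, -0.0]
force: [0.1, 0.0, -2.2]
finger_gap: 51.0
grip_force: 42.6
```

Call:
{"op": "inch_along", "data": {"deltas": [[[40, 16.2, 49.6, 0, 0], [40, 16.2, 49.6, 0, 0], [40, 16.2, 49.6, 0, 0], [40, 16.2, 49.6, 0, 0], [40, 16.2, 49.6, 0, 0]]]}}

```text
clock: 5.88
eef_pos: [630.8, 128.9, 172.0]
ee_rot: [0.231, 0.973, -0.0, -0.0]
force: [0.8, 0.6, -2.2]
finger_gap: 50.8
grip_force: 42.6
```

Call:
{"op": "inch_along", "data": {"deltas": [[[40, 16.2, 49.6, 0, 0], [40, 16.2, 49.6, 0, 0], [40, 0, 0, 0, -0.174], [40, 0, 0, 0, -0.174], [40, 0, 0, 0, -0.174]]]}}

```text
clock: 6.5
eef_pos: [646.3, 230.5, 171.6]
ee_rot: [-0.031, 1.0, -0.0, -0.0]
force: [-0.8, 0.3, -2.9]
finger_gap: 51.0
grip_force: 42.7
```

Call:
{"op": "inch_along", "data": {"deltas": [[[40, 0, 0, 0, -0.174], [40, 0, 0, 0, -0.174], [40, 0, 0, 0, -0.174], [40, 0, 0, 0, 0], [40, 0, 0, 0, 0]]]}}

```text
clock: 7.12
eef_pos: [646.6, 230.3, 172.0]
ee_rot: [-0.283, 0.959, 0.0, -0.0]
force: [-0.5, 0.2, -2.8]
finger_gap: 50.8
grip_force: 42.7
```

Run:
```python
from h import *
import json
snap('wrist','w4');snap('side','s4');snap('scene','c4');o=env.get_obs();print(o['eef_pos'],o['ee_rot'],o['joints'])
for f in('s4','c4','w4'):print(proj(f,o['eef_pos']))
w=cv2.imread('pics/w4.png')
w=cv2.resize(w,(800,500))[:, :]
cv2.imwrite('pics/w4b.png',w)
s=cv2.imread('pics/s4.png');c=cv2.imread('pics/c4.png')
def crop(i,p,r=45):
    x,y=int(p[0]),int(p[1])+10; return cv2.resize(i[max(y-r,0):y+r,max(x-r,0):x+r],(300,300),interpolation=cv2.INTER_CUBIC)
M=np.zeros((600,800,3),np.uint8)
M[:300,500:]=crop(s,proj('s4',o['eef_pos']));M[300:,500:]=crop(c,proj('c4',o['eef_pos']))
W=cv2.imread('pics/w4.png')[0:400,120:520]  # 400x400
M[:500,:500]=cv2.resize(W,(500,500))
cv2.imwrite('pics/m4.png',M)
```

```text
[646.61964999 230.48806582 172.16771974] [-2.83753740e-01  9.58897183e-01 -5.00892237e-05 -7.36070079e-05] [-0.50894285  0.56520176  0.14586443  1.50326845 -0.08829662  1.0797218
  1.80243147]
[211.15846198 180.70751315]
[290.23030992 111.04608392]
[317.02137394 252.98839986]
```

View pics/m4.png

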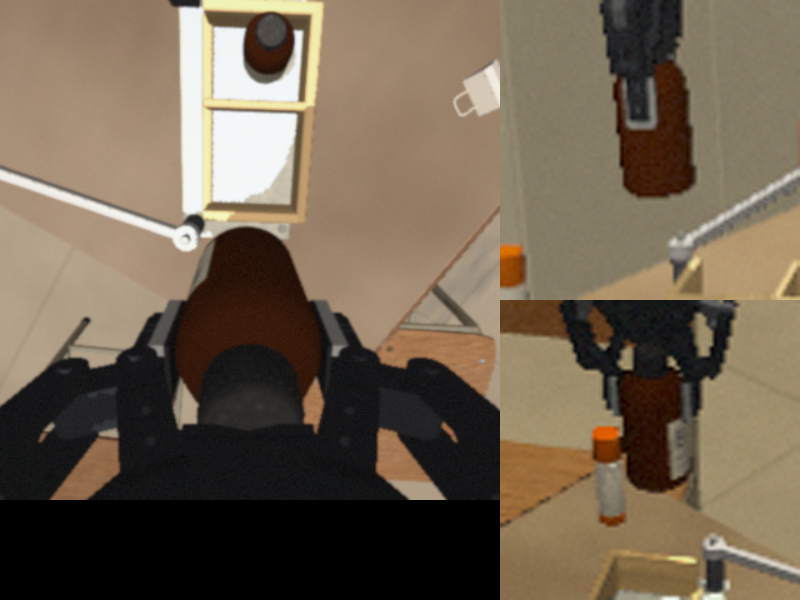

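The wrist view shows the empty bay clearly. In mosaic pixels the hinge is at (187,238), the back outer corners are at (303,221) and (322,2), and the divider is at y=104. The bottle hangs straight between the fingers. I'll refit the rack pose with these points and check the bottle's tilt.

Run:
```python
from h import *
from scipy.optimize import least_squares
np.set_printoptions(precision=1,suppress=True)
S,D,W,V='scene1','side1','w2','w4'
m=lambda x,y:(120+.8*x,.8*y)
pts=[((-48,-100,58),S,(309.2,148.7)),((-48,-100,58),D,(220,218)),((-48,-100,58),V,m(187,238)),((-53.5,70,38),S,(297.3,192.7)),((-53.5,70,38),D,(284.2,226)),((-53.5,70,38),W,(541,57)),
((47,113,8),S,(261.7,208)),((47,113,8),D,(295,252)),((-47,113,8),S,(295.8,212.7)),((-47,113,8),D,(300.5,235.7)),((-47,113,8),W,(500,43)),((47,-113,8),D,(208,248.5)),
((39,56,48),S,(264.7,182)),((39,56,48),D,(273,236)),((39,56,48),V,m(322,2)),((39,-86,48),S,(278.3,151.7)),((39,-86,48),D,(216.5,234.5)),((39,-86,48),V,m(303,221))]
def w(v,X):
    c,s=np.cos(v[2]),np.sin(v[2]); return np.array([v[0]+c*X[0]-s*X[1],v[1]+s*X[0]+c*X[1],X[2]])
def fit(P_):
    f=lambda v:np.concatenate([proj(n,w(v,X))-p for X,n,p in P_])
    r=least_squares(f,[560,173,2.145],x_scale=[100,100,1],loss='soft_l1');print(r.x[:2],round(r.x[2],4),'bay',w(r.x,(0,-44,8)),'hinge',w(r.x,(-48,-100,50)));return r.x,f(r.x).reshape(-1,2)
v,f=fit(pts)
for (X,n,p),e in zip(pts,f):print(X,n,e)
fit([p for p in pts if p[1]==V]);fit([p for p in pts if p[1] in(S,D)])
for f in('s4','c4'):
  for z in(120,240): print(f,proj(f,(646.6,230.4,z)))
a,c=proj('s4',(646.6,230.5,172.2)),proj('c4',(646.6,230.5,172.2));print('crop origins',a.astype(int)+[-45,-35],c.astype(int)+[-45,-35])
```

```text
[558.6 178.6] 2.1316 bay [595.9 202.    8. ] hinge [668.8 191.1  50. ]
(-48, -100, 58) scene1 [-1.5 -1.2]
(-48, -100, 58) side1 [-0.5 -1.1]
(-48, -100, 58) w4 [-1.5  0.4]
(-53.5, 70, 38) scene1 [ 0.  -0.7]
(-53.5, 70, 38) side1 [-0.2 -1.1]
(-53.5, 70, 38) w2 [3.3 3. ]
(47, 113, 8) scene1 [-4.8 -0.9]
(47, 113, 8) side1 [1.1 0.2]
(-47, 113, 8) scene1 [-3.9 -1.5]
(-47, 113, 8) side1 [-0.4  1.1]
(-47, 113, 8) w2 [ 0.4 -5.8]
(47, -113, 8) side1 [-2.   0.8]
(39, 56, 48) scene1 [-0.6 -0. ]
(39, 56, 48) side1 [ 0.2 -0.6]
(39, 56, 48) w4 [-5.2 -2.1]
(39, -86, 48) scene1 [-1.4 -1.3]
(39, -86, 48) side1 [-0.  -0.8]
(39, -86, 48) w4 [-0.3 -2.1]
[557.7 181.5] 2.1094 bay [595.4 204.    8. ] hinge [668.1 191.6  50. ]
[559.9 175.2] 2.1315 bay [597.2 198.6   8. ] hinge [670.2 187.8  50. ]
s4 [212.6 200.5]
s4 [209.3 154.1]
c4 [291.2 127.3]
c4 [288.9  88.7]
crop origins [166 145] [245  76]
```

Run:
```python
from h import *
np.set_printoptions(precision=1,suppress=True,linewidth=180)
im=cv2.imread('pics/w4.png')
print('row130',[(x,*im[130,x]) for x in range(262,374,2)])
print('row150',[(x,*im[150,x]) for x in range(270,290,1)])
print('col310',[(y,*im[y,310]) for y in range(72,96,1)],[(y,*im[y,310]) for y in range(160,192,1)])
t=env.get_obs()['eef_pos'];p=atz('w4',(317.6,182.4),118.8)-t[:2];print('bottle far edge rel tcp along ydir',p@[-.84,-.543],p@[-.543,.84])
```

```text
row130 [(262, np.uint8(124), np.uint8(147), np.uint8(173)), (264, np.uint8(135), np.uint8(157), np.uint8(180)), (266, np.uint8(223), np.uint8(236), np.uint8(236)), (268, np.uint8(244), np.uint8(247), np.uint8(245)), (270, np.uint8(245), np.uint8(247), np.uint8(244)), (272, np.uint8(246), np.uint8(246), np.uint8(244)), (274, np.uint8(247), np.uint8(247), np.uint8(244)), (276, np.uint8(246), np.uint8(247), np.uint8(244)), (278, np.uint8(246), np.uint8(247), np.uint8(245)), (280, np.uint8(243), np.uint8(245), np.uint8(242)), (282, np.uint8(190), np.uint8(230), np.uint8(239)), (284, np.uint8(180), np.uint8(241), np.uint8(244)), (286, np.uint8(177), np.uint8(240), np.uint8(244)), (288, np.uint8(151), np.uint8(213), np.uint8(233)), (290, np.uint8(193), np.uint8(206), np.uint8(210)), (292, np.uint8(245), np.uint8(246), np.uint8(244)), (294, np.uint8(246), np.uint8(247), np.uint8(244)), (296, np.uint8(247), np.uint8(248), np.uint8(245)), (298, np.uint8(247), np.uint8(247), np.uint8(244)), (300, np.uint8(248), np.uint8(247), np.uint8(244)), (302, np.uint8(248), np.uint8(247), np.uint8(245)), 
[... 5081 characters left out ...]
nt8(168), np.uint8(188), np.uint8(195)), (180, np.uint8(154), np.uint8(172), np.uint8(180)), (181, np.uint8(106), np.uint8(123), np.uint8(132)), (182, np.uint8(50), np.uint8(58), np.uint8(70)), (183, np.uint8(14), np.uint8(22), np.uint8(38)), (184, np.uint8(4), np.uint8(12), np.uint8(33)), (185, np.uint8(5), np.uint8(17), np.uint8(36)), (186, np.uint8(15), np.uint8(22), np.uint8(38)), (187, np.uint8(1), np.uint8(8), np.uint8(32)), (188, np.uint8(12), np.uint8(21), np.uint8(40)), (189, np.uint8(1), np.uint8(6), np.uint8(32)), (190, np.uint8(4), np.uint8(16), np.uint8(36)), (191, np.uint8(6), np.uint8(13), np.uint8(37))]
bottle far edge rel tcp along ydir 26.113680252456383 0.32178088238847025
```

Run:
```python
from h import *
from scipy.optimize import least_squares
np.set_printoptions(precision=1,suppress=True)
# (axis, value, z, pixel)
L=[(0,-47,8,(265,130)),(0,-39,16,(281.6,130)),(0,-39,16,(281.7,150)),(0,-33,16,(288.7,130)),(0,33,8,(354.5,130)),(0,33,48,(359.8,130)),(0,39,48,(367.6,130)),
(1,-2,48,(79.0,0)),(1,-8,48,(85.6,0)),(1,-80,48,(169.3,0)),(1,-86,48,(176.3,0))]
def e(v):
    c,s=np.cos(v[2]),np.sin(v[2]);r=[]
    for a,val,z,p in L:
        q=p if a==0 else (310,p[0])
        d=atz('w4',q,z)-v[:2]; r.append((c*d[0]+s*d[1] if a==0 else -s*d[0]+c*d[1])-val)
    return r
r=least_squares(e,[559,178,2.14],x_scale=[10,10,.1]);v=r.x;print(v[:2],round(v[2],3),np.array(r.fun))
c,s=np.cos(v[2]),np.sin(v[2]);print('bay',v[0]+44*s,v[1]-44*c,'hinge',v[0]-48*c+100*s,v[1]-48*s-100*c)
```

```text
[557.6 188.1] 1.937 [-9.   0.6  4.1  1.5  1.2  0.4  1.3 -0.7  0.1  0.6  0. ]
bay 598.6969339175018 203.80866102439802 hinge 668.1607414363353 179.01391470614664
```

Run:
```python
from h import *
from scipy.optimize import least_squares
np.set_printoptions(precision=1,suppress=True)
L=[(0,-39,16,(281.6,130)),(0,-39,16,(281.7,150)),(0,-33,16,(288.7,130)),(0,33,8,(354.5,130)),(0,33,48,(359.8,130)),(0,39,48,(367.6,130)),
(1,-2,48,(310,79.0)),(1,-8,48,(310,85.6)),(1,-80,48,(310,169.3)),(1,-86,48,(310,176.3)),
(0,39,48,(377.6,3)),(0,39,48,(362.5,176)),(0,-39,16,(282.4,6))]
im=cv2.imread('pics/w4.png').astype(int)
for y in(10,40,70,100,130,150): print(y,'blue lip', [x for x in range(262,296) if abs(im[y,x+1,0]-im[y,x-1,0])>40],'back',[x for x in range(340,385) if abs(im[y,x+1].sum()-im[y,x-1].sum())>70])
def e(v):
    c,s=np.cos(v[2]),np.sin(v[2]);r=[]
    for a,val,z,q in L:
        d=atz('w4',q,z)-v[:2]; r.append((c*d[0]+s*d[1] if a==0 else -s*d[0]+c*d[1])-val)
    return r
for yaw in (None,2.13,2.145):
    f=e if yaw is None else (lambda u:e([u[0],u[1],yaw]))
    r=least_squares(f,[559,178,2.14],x_scale=[10,10,.1]);v=r.x if yaw is None else [*r.x[:2],yaw];print(v,np.array(r.fun))
    c,s=np.cos(v[2]),np.sin(v[2]);print('bay',v[0]+44*s,v[1]-44*c,'hinge',v[0]-48*c+100*s,v[1]-48*s-100*c)
```

```text
10 blue lip [262, 263, 264, 282, 283, 284] back [340, 341, 342, 343, 344, 377, 378, 379]
40 blue lip [263, 264, 265, 281, 282, 290, 291] back [353, 354, 355, 356, 360, 361, 362, 365, 366, 367, 368, 374, 375, 376]
70 blue lip [263, 264, 265, 281, 282, 290, 291] back [357, 358, 359, 360, 363, 364, 365, 366, 372, 373, 374]
100 blue lip [264, 265, 266, 281, 282, 289, 290] back [355, 356, 357, 358, 361, 362, 363, 369]
130 blue lip [264, 265, 266, 281, 282, 289, 290, 291] back [348, 349, 353, 354, 355, 359, 360, 361]
150 blue lip [265, 266, 281, 282, 289, 290] back [352, 353, 354, 357, 358, 359]
[558.8 181.3   2.1] [-1.3 -1.2 -0.2  0.7  0.4  1.4  0.1  0.8 -0.1 -0.8  0.6  0.4 -0.8]
bay 596.6998947742536 203.77409945256977 hinge 669.3463683405298 191.02694767719936
[np.float64(558.9806906031209), np.float64(180.59458434449584), 2.13] [-1.8 -2.1 -0.7  0.3  0.1  1.1  0.1  0.8 -0.1 -0.8  2.7 -1.   1.4]
bay 596.278515568998 203.9370831999054 hinge 669.2130188223792 192.957181780379
[np.float64(559.0714932115927), np.float64(180.12727447335735), 2.145] [-2.  -2.7 -0.9  0.1 -0.1  0.9  0.1  0.8 -0.1 -0.8  3.9 -1.8  2.7]
bay 596.0149978980124 204.02659374158105 hinge 669.1059885187905 194.14190406140793
```

Call:
{"op": "inch_along", "data": {"deltas": [[[40, 28.7, 2.2, 0, 0], [40, 28.8, 2.2, 0, 0], [40, 0, 0, 30, 0], [40, 0, 0, 30, 0], [40, 0, 0, 0, 0]]]}}

```text
clock: 7.9
eef_pos: [594.5, 202.3, 110.3]
ee_rot: [-0.284, 0.959, -0.0, -0.002]
force: [0.6, 0.3, -2.1]
finger_gap: 51.3
grip_force: 42.7
```

Call:
{"op": "inch_along", "data": {"deltas": [[[40, 0, 0, 8, 0], [40, 0, 0, 6, 0], [40, 0, 0, 6, 0], [40, 0, 0, 0, 0]]]}}

```text
clock: 8.4
eef_pos: [595.9, 202.7, 92.0]
ee_rot: [-0.285, 0.959, -0.0, -0.0]
force: [0.4, 1.4, -1.7]
finger_gap: 51.1
grip_force: 42.7
```

Call:
{"op": "inch_along", "data": {"deltas": [[[40, 0, 0, 8, 0], [40, 0, 0, 8, 0], [40, 0, 0, 6, 0], [40, 0, 0, 0, 0]]]}}

```text
clock: 8.9
eef_pos: [595.7, 202.6, 69.5]
ee_rot: [-0.285, 0.959, -0.0, -0.001]
force: [0.4, 0.6, -1.5]
finger_gap: 50.9
grip_force: 42.7
```

Call:
{"op": "inch_along", "data": {"deltas": [[[40, 0, 0, 4, 0], [40, 0, 0, 2, 0], [40, 0, 0, 0, 0], [40, 0, 0, 0, 0]]]}}

```text
clock: 9.4
eef_pos: [596.2, 202.8, 64.4]
ee_rot: [-0.285, 0.959, 0.0, 0.0]
force: [0.2, 0.4, -2.8]
finger_gap: 51.0
grip_force: 42.7
```

Base is about 3 mm above the floor. I'll creep down until it touches.

Call:
{"op": "inch_along", "data": {"deltas": [[[40, 0, 0, 1.5, 0], [40, 0, 0, 0, 0]]]}}

```text
clock: 9.65
eef_pos: [596.0, 202.7, 62.7]
ee_rot: [-0.285, 0.959, 0.0, -0.0]
force: [0.1, -0.8, -1.9]
finger_gap: 51.1
grip_force: 42.7
```

Call:
{"op": "inch_along", "data": {"deltas": [[[40, 0, 0, 1, 0], [40, 0, 0, 0, 0]]]}}

```text
clock: 9.9
eef_pos: [596.0, 202.7, 61.7]
ee_rot: [-0.285, 0.959, 0.0, -0.0]
force: [-0.5, -0.2, -2.8]
finger_gap: 51.1
grip_force: 42.7
```

Call:
{"op": "inch_along", "data": {"deltas": [[[40, 0, 0, 1, 0], [40, 0, 0, 0, 0]]]}}

```text
clock: 10.15
eef_pos: [596.3, 202.9, 61.4]
ee_rot: [-0.285, 0.959, 0.0, 0.0]
force: [-1.8, -0.9, 3.6]
finger_gap: 51.4
grip_force: 43.4
```

Call:
{"op": "inch_along", "data": {"deltas": [[[85, 0, 0, 0, 0], [85, 0, 0, 0, 0], [85, 0, 0, 0, 0], [85, 0, 0, 0, 0]]]}}

```text
clock: 10.65
eef_pos: [596.1, 202.7, 60.7]
ee_rot: [-0.285, 0.959, -0.0, -0.0]
force: [-0.2, 0.4, -0.2]
finger_gap: 85.0
grip_force: 0.0
```

Call:
{"op": "inch_along", "data": {"deltas": [[[85, 0, 0, -10, 0], [85, 0, 0, -30, 0], [85, 0, 0, -50, 0], [85, 0, 0, -50, 0], [85, 0, 0, -45, 0]]]}}

```text
clock: 11.28
eef_pos: [596.2, 202.6, 248.7]
ee_rot: [-0.285, 0.959, 0.0, 0.001]
force: [1.0, 0.2, 0.3]
finger_gap: 85.0
grip_force: 0.0
```

Run:
```python
from h import *
np.set_printoptions(precision=1,suppress=True)
o=env.get_obs();print(o['eef_pos'],o['ee_rot'],o['joints'],o['force'])
snap('wrist','w5');snap('side','s5');snap('scene','c5')
def crop(n,X,r,s):
    i=cv2.imread('pics/%s.png'%n);x,y=proj(n,X).astype(int)
    x0,y0=max(x-r,0),max(y-r,0);print(n,'origin',x0,y0,'scale',s/(2*r));return cv2.resize(i[y0:y0+2*r,x0:x0+2*r],(s,s),interpolation=cv2.INTER_CUBIC)
X=(596,203,60);M=np.zeros((600,800,3),np.uint8)
M[:300,500:]=crop('s5',X,50,300);M[300:,500:]=crop('c5',X,50,300)
M[:313,:500]=cv2.resize(cv2.imread('pics/w5.png'),(500,313))
M[315:600,:500]=0
i=cv2.imread('pics/c5.png');x,y=proj('c5',(714,-7,77)).astype(int);print('knob crop',x-30,y-25,'x4.75')
M[315:600,:285]=cv2.resize(i[y-30:y+30,x-30:x+30],(285,285),interpolation=cv2.INTER_CUBIC)
cv2.imwrite('pics/m5.png',M)
for n in('s5','c5','w5'): print(n,proj(n,(596,203,126)),proj(n,(596,203,8)))
```

```text
[596.2 202.6 248.7] [-0.3  1.   0.   0. ] [-0.5  0.4  0.2  1.6 -0.1  1.2  1.8] [1.  0.2 0.3]
s5 origin 186 173 scale 3.0
c5 origin 236 107 scale 3.0
knob crop 343 138 x4.75
s5 [234.7 199.3] [237.2 242.5]
c5 [285.1 137.3] [287.5 171.7]
w5 [317.6 190.6] [317.7 166.3]
```

View pics/m5.png

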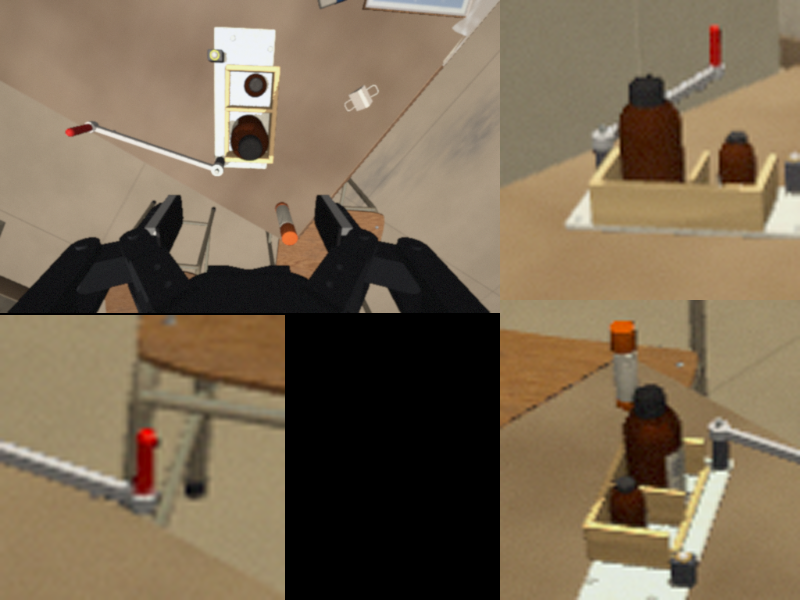

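The bottle stands upright in the wide bay, with the dropper beside it. The knob tip is at w5 (87,169), scene (374.2,157.4) and side (257.7,182). Next I'll locate the knob and work out the arc.

Run:
```python
from h import *
np.set_printoptions(precision=1,suppress=True)
obs=[('w5',(87,169)),('scene1',(374.2,157.4)),('side1',(257.7,182)),('w2',(536,266))]
A=[]
for f,p in obs:
    M=P(f); A+=[p[0]*M[2]-M[0],p[1]*M[2]-M[1]]; print(f,atz(f,p,97))
A=np.array(A);A/=np.linalg.norm(A[:,:3],axis=1)[:,None]
print('all',np.linalg.lstsq(A[:,:3],-A[:,3],rcond=None)[0],'base w5',atz('w5',(121,160),56),'hinge w5',atz('w5',(277.8,217.6),58))
im=cv2.imread('pics/w5.png').astype(int); red=(im[...,2]>110)&(im[...,1]<60)&(im[...,0]<60); red[:, 300:]=0;y,x=np.nonzero(red);print('red w5',x.min(),x.max(),y.min(),y.max(),x.mean(),y.mean())
print('mean@77',atz('w5',(x.mean(),y.mean()),78), env.get_obs()['eef_pos'])
```

```text
w5 [712.9  -3.8]
scene1 [714.4  -7.9]
side1 [709.4  -2.9]
w2 [713.5  -3. ]
all [713.9  -5.3  96.1] base w5 [706.3   2.5] hinge w5 [667.8 191.4]
red w5 85 95 164 173 90.32 168.61333333333334
mean@77 [722.2 -11.6] [597.6 203.1 249.6]
```

Call:
{"op": "inch_along", "data": {"deltas": [[[45, 3.7, -59.2, 0, 0.17], [45, 3.7, -59.2, 0, 0], [45, 0, 0, 0, 0], [45, 0, 0, 0, 0]]]}}

```text
clock: 11.92
eef_pos: [644.8, 95.5, 244.9]
ee_rot: [-0.202, 0.979, 0.0, -0.001]
force: [0.4, 1.0, -0.5]
finger_gap: 44.8
grip_force: 0.0
```

Run:
```python
from h import *
from scipy.spatial.transform import Rotation as R
o=env.get_obs();r=R.from_quat(o['ee_rot']);d=r.inv().apply(np.array([713,-4,200])-o['eef_pos']);y=r.as_matrix()[:,1];print(o['eef_pos'],d,'turn cw',np.arctan2(y[1],y[0])-0.225)
```

```text
[644.77012507  95.51012718 244.87158888] [ -23.35093887 -118.43123592   44.71931065] turn cw 1.7526132232661524
```

Call:
{"op": "inch_along", "data": {"deltas": [[[45, -11.7, -59.2, 22, 0], [45, -11.7, -59.2, 22, 0], [45, 0, 0, 0, 0.175], [45, 0, 0, 0, 0.175], [45, 0, 0, 0, 0.175]]]}}

```text
clock: 12.55
eef_pos: [711.5, 1.0, 202.1]
ee_rot: [0.06, 0.998, 0.001, -0.001]
force: [-0.3, 0.0, -0.1]
finger_gap: 44.6
grip_force: 0.0
```

Call:
{"op": "inch_along", "data": {"deltas": [[[45, 0, 0, 0, 0.175], [45, 0, 0, 0, 0.175], [45, 0, 0, 0, 0.175], [45, 0, 0, 0, 0.175], [45, 0, 0, 0, 0.175]]]}}

```text
clock: 13.18
eef_pos: [711.4, 1.4, 202.3]
ee_rot: [0.477, 0.879, 0.0, -0.001]
force: [-0.1, -0.1, 0.2]
finger_gap: 44.8
grip_force: 0.0
```

Call:
{"op": "inch_along", "data": {"deltas": [[[45, 0, 0, 0, 0.175], [45, 0, 0, 0, 0.175], [45, 0, 0, 0, 0], [45, 0, 0, 0, 0]]]}}

```text
clock: 13.68
eef_pos: [711.7, -0.1, 202.6]
ee_rot: [0.62, 0.785, -0.0, -0.0]
force: [-0.2, 0.1, -0.4]
finger_gap: 45.0
grip_force: 0.0
```

Create t.py:
```python
from h import *
import sys
from scipy.spatial.transform import Rotation as R
H=np.array([668.5,191.]);
def to(xyz,ang):
    o=env.get_obs();r=R.from_quat(o['ee_rot']);d=r.inv().apply(np.array(xyz)-o['eef_pos']);y=r.as_matrix()[:,1]
    print('d',d.round(1),'turn',round(np.arctan2(y[1],y[0])-ang,3))
```

Run:
```python
from t import *
to((713,-4,66),.225)
snap('wrist','w6')
im=cv2.imread('pics/w6.png').astype(int); red=(im[...,2]>110)&(im[...,1]<70)&(im[...,0]<70)
n,l,s,c=cv2.connectedComponentsWithStats(red.astype(np.uint8));print([(s[i].tolist(),c[i].round(1)) for i in range(1,n) if s[i,4]>15])
print(proj('w6',(713,-4,98)),proj('w6',(713,-4,56)))
```

```text
d [ -4.2   0.5 136.6] turn 0.008
[([314, 194, 12, 11, 110], array([319.6, 198.8]))]
[318.86017467 201.29001297] [318.75242477 188.76888892]
```

The knob sits within about 2 mm of the prediction, so I'll descend around it.

Call:
{"op": "inch_along", "data": {"deltas": [[[45, -3, 0.5, 45, 0], [45, 0, 0, 45, 0], [45, 0, 0, 30, 0], [45, 0, 0, 16, 0], [24, 0, 0, 0, 0]]]}}

```text
clock: 14.35
eef_pos: [712.6, -4.3, 66.3]
ee_rot: [0.622, 0.783, -0.0, -0.001]
force: [0.6, -0.6, 0.2]
finger_gap: 28.0
grip_force: 0.0
```

Call:
{"op": "inch_along", "data": {"deltas": [[[24, 0, 0, 0, 0], [24, 0, 0, 0, 0], [24, 0, 0, 0, 0]]]}}

```text
clock: 14.72
eef_pos: [713.6, -4.2, 68.0]
ee_rot: [0.622, 0.783, 0.001, 0.0]
force: [0.5, -0.4, 0.1]
finger_gap: 24.0
grip_force: 0.0
```

Run:
```python
from t import *
snap('wrist','w7')
im=cv2.imread('pics/w7.png').astype(int); red=(im[...,2]>100)&(im[...,1]<70)&(im[...,0]<70)
n,l,s,c=cv2.connectedComponentsWithStats(red.astype(np.uint8));print([(s[i].tolist(),c[i].round(1)) for i in range(1,n) if s[i,4]>15])
print(proj('w7',(713,-4,98)),proj('w7',(713,-4,56)))
```

```text
[([316, 248, 7, 5, 16], array([318.6, 250.2])), ([308, 253, 24, 37, 503], array([319.7, 276.1]))]
[317.90826544 284.51382136] [317.80581901 242.73622418]
```

Call:
{"op": "inch_along", "data": {"deltas": [[[24, 1, -19.97, 0, 0.1], [24, 1, -19.97, 0, 0.1], [24, 1, -19.97, 0, 0.1], [24, 1, -19.97, 0, 0.1], [24, 1, -19.97, 0, 0.1]]]}}

```text
clock: 15.4
eef_pos: [613.7, -2.2, 67.4]
ee_rot: [0.798, 0.603, 0.0, 0.0]
force: [1.1, 0.6, -0.0]
finger_gap: 23.7
grip_force: 0.1
```

Call:
{"op": "inch_along", "data": {"deltas": [[[24, 1, -19.97, 0, 0.1], [24, 1, -19.97, 0, 0.1], [24, 1, -19.97, 0, 0.1], [24, 1, -19.97, 0, 0.1], [24, 1, -19.97, 0, 0.1]]]}}

```text
clock: 16.02
eef_pos: [528.0, 47.6, 67.4]
ee_rot: [0.922, 0.387, 0.0, -0.0]
force: [0.4, 0.6, -0.4]
finger_gap: 24.0
grip_force: 0.1
```

Run:
```python
from t import *
for k in(0.15,0.1,.05,0.0,-.03,-.06):
    a=-2.592+k;print(k,H+200*np.array([np.cos(a),np.sin(a)]));to((*(H+200*np.array([np.cos(a),np.sin(a)])),67),a+np.pi/2)
snap('wrist','w8')
im=cv2.imread('pics/w8.png').astype(int); red=(im[...,2]>100)&(im[...,1]<70)&(im[...,0]<70)
n,l,s,c=cv2.connectedComponentsWithStats(red.astype(np.uint8));print([(s[i].tolist(),c[i].round(1)) for i in range(1,n) if s[i,4]>15])
```

```text
0.15 [515.47909128  62.21878438]
d [  1.7 -19.2   0.4] turn 0.096
0.1 [509.2339494   70.02758527]
d [  2.9 -29.1   0.4] turn 0.146
0.05 [503.3868897   78.13875419]
d [  4.6 -39.    0.4] turn 0.196
0.0 [497.95252678  86.53201745]
d [  6.8 -48.7   0.4] turn 0.246
-0.03 [494.895698    91.69468128]
d [  8.3 -54.5   0.4] turn 0.276
-0.06 [491.99510137  96.9467132 ]
d [ 10.  -60.3   0.4] turn 0.306
[([322, 233, 15, 5, 19], array([329.1, 234.4])), ([319, 251, 25, 37, 498], array([330.8, 274.4]))]
```

Call:
{"op": "inch_along", "data": {"deltas": [[[24, 1, -19.97, 0, 0.1], [24, 0.6, -14, 0, 0.07], [24, 0, 0, 0, 0]]]}}

```text
clock: 16.45
eef_pos: [506.1, 73.8, 67.1]
ee_rot: [0.95, 0.311, 0.0, -0.0]
force: [-0.2, 0.3, 0.7]
finger_gap: 24.0
grip_force: 0.0
```

Call:
{"op": "inch_along", "data": {"deltas": [[[24, 0.2, -6, 0, 0.03], [24, 0, 0, 0, 0]]]}}

```text
clock: 16.7
eef_pos: [503.0, 77.9, 67.0]
ee_rot: [0.955, 0.295, 0.0, -0.0]
force: [-0.2, 0.8, 0.0]
finger_gap: 24.0
grip_force: 0.0
```

Call:
{"op": "inch_along", "data": {"deltas": [[[24, 0.2, -6, 0, 0.03], [24, 0, 0, 0, 0]]]}}

```text
clock: 16.95
eef_pos: [500.0, 82.5, 67.2]
ee_rot: [0.96, 0.28, 0.0, 0.001]
force: [1.4, -2.5, 3.2]
finger_gap: 24.0
grip_force: 1.2
```

Call:
{"op": "inch_along", "data": {"deltas": [[[24, 0.1, -4, 0, 0.02], [24, 0, 0, 0, 0]]]}}

```text
clock: 17.2
eef_pos: [497.2, 86.8, 66.9]
ee_rot: [0.963, 0.271, -0.0, -0.0]
force: [0.5, -0.3, 0.1]
finger_gap: 24.0
grip_force: 0.0
```

Call:
{"op": "inch_along", "data": {"deltas": [[[24, 0.1, -3, 0, 0], [24, 0, 0, 0, 0]]]}}

```text
clock: 17.45
eef_pos: [495.6, 89.7, 66.8]
ee_rot: [0.962, 0.271, -0.0, -0.0]
force: [0.3, -1.1, 0.1]
finger_gap: 23.8
grip_force: 0.0
```

Call:
{"op": "inch_along", "data": {"deltas": [[[24, 0.1, -2, 0, 0], [24, 0, 0, 0, 0]]]}}

```text
clock: 17.7
eef_pos: [494.9, 91.2, 66.9]
ee_rot: [0.963, 0.271, -0.0, -0.0]
force: [-0.3, -0.4, 0.8]
finger_gap: 23.9
grip_force: 0.0
```

Call:
{"op": "inch_along", "data": {"deltas": [[[24, 0.1, -2, 0, 0], [24, 0, 0, 0, 0]]]}}

```text
clock: 17.95
eef_pos: [494.0, 92.8, 67.0]
ee_rot: [0.963, 0.271, -0.0, -0.0]
force: [0.7, -0.1, -0.6]
finger_gap: 24.1
grip_force: 0.0
```

Call:
{"op": "inch_along", "data": {"deltas": [[[24, 0.1, -2, 0, 0], [24, 0, 0, 0, 0]]]}}

```text
clock: 18.2
eef_pos: [493.8, 93.3, 67.1]
ee_rot: [0.963, 0.271, 0.001, 0.001]
force: [2.1, -4.6, -1.8]
finger_gap: 24.2
grip_force: 2.5
```

Run:
```python
from t import *
for w in('wrist','scene','side'):
    snap(w,w+'9');im=cv2.imread('pics/%s9.png'%w).astype(int); red=(im[...,2]>100)&(im[...,1]<70)&(im[...,0]<70)
    n,l,s,c=cv2.connectedComponentsWithStats(red.astype(np.uint8));print(w,[(s[i].tolist(),c[i].round(1)) for i in range(1,n) if s[i,4]>8])
for k in (0,.05,.1):
    a=-2.592+k;X=H+200*np.array([np.cos(a),np.sin(a)]);print(k,proj('wrist9',(*X,95)),proj('scene9',(*X,95)),proj('side9',(*X,95)))
```

```text
wrist [([319, 234, 25, 55, 729], array([330.2, 267.5]))]
scene [([392, 27, 8, 4, 16], array([395.5,  28.8])), ([416, 34, 7, 5, 12], array([418.5,  35.5])), ([422, 36, 5, 5, 12], array([423.8,  37.8])), ([442, 41, 4, 4, 9], array([444.,  43.])), ([389, 57, 8, 4, 14], array([392.4,  58.6])), ([289, 181, 5, 15, 44], array([290.3, 188.3])), ([327, 319, 27, 26, 537], array([339.9, 331.2]))]
side [([22, 170, 6, 5, 13], array([ 24.5, 172.1])), ([24, 176, 4, 4, 11], array([ 25.6, 177.5])), ([3, 186, 4, 5, 9], array([  4.2, 188.1])), ([0, 199, 9, 6, 13], array([  3.7, 201.4])), ([422, 202, 9, 7, 44], array([425.8, 205.5])), ([417, 208, 19, 6, 43], array([425.1, 211.6])), ([0, 211, 6, 7, 11], array([  2. , 213.4])), ([168, 222, 5, 9, 28], array([170.6, 226. ]))]
0 [336.90572734 280.78066687] [290.74692138 182.31030075] [294.78983271 206.01874202]
0.05 [358.97585218 280.24970312] [294.66214417 182.69385384] [295.17531331 204.682143  ]
0.1 [381.08078886 278.75597043] [298.61975287 182.95040259] [295.36508859 203.36197949]
```

Call:
{"op": "inch_along", "data": {"deltas": [[[24, 0, -2, 0, 0], [24, 0, 0, 0, 0]]]}}

```text
clock: 18.6
eef_pos: [493.6, 93.5, 67.2]
ee_rot: [0.963, 0.27, 0.001, 0.002]
force: [5.8, -8.4, -6.3]
finger_gap: 24.0
grip_force: 5.4
```

Call:
{"op": "inch_along", "data": {"deltas": [[[24, 0, -1.5, 0, 0], [24, 0, 0, 0, 0], [24, 0, 0, 0, 0]]]}}

```text
clock: 18.98
eef_pos: [493.5, 93.7, 67.3]
ee_rot: [0.963, 0.27, 0.002, 0.003]
force: [9.0, -12.2, -8.2]
finger_gap: 24.0
grip_force: 7.4
```

Hard stop: force rises with no motion. I'll back off, open and rise.

Call:
{"op": "inch_along", "data": {"deltas": [[[24, 0, 5, 0, 0], [24, 0, 5, 0, 0], [40, 0, 0, 0, 0], [40, 0, 0, 0, 0], [40, 0, 0, 0, 0]]]}}

```text
clock: 19.6
eef_pos: [496.4, 89.2, 66.9]
ee_rot: [0.963, 0.271, -0.0, -0.0]
force: [-0.2, 0.3, 0.6]
finger_gap: 40.3
grip_force: 0.0
```

Call:
{"op": "inch_along", "data": {"deltas": [[[40, 0, 0, -20, 0], [40, 0, 0, -40, 0], [40, 0, 0, -50, 0], [40, 0, 0, -50, 0], [40, 0, 0, 0, 0]]]}}

```text
clock: 20.23
eef_pos: [498.3, 89.0, 229.9]
ee_rot: [0.963, 0.271, 0.003, -0.001]
force: [-0.4, -1.1, -1.8]
finger_gap: 40.5
grip_force: 0.0
```

Run:
```python
from t import *
for w in('wrist','scene'):
    snap(w,w+'10');im=cv2.imread('pics/%s10.png'%w).astype(int); red=(im[...,2]>100)&(im[...,1]<70)&(im[...,0]<70)
    n,l,s,c=cv2.connectedComponentsWithStats(red.astype(np.uint8));print(w,[(s[i].tolist(),c[i].round(1)) for i in range(1,n) if s[i,4]>12])
for k in (0,.05,.1):
    a=-2.592+k;X=H+200*np.array([np.cos(a),np.sin(a)]);print(k,proj('wrist10',(*X,97)),proj('scene10',(*X,80)))
```

```text
wrist [([313, 182, 11, 12, 104], array([318.1, 187.2])), ([432, 384, 20, 16, 113], array([441.7, 388.7]))]
scene [([289, 181, 5, 15, 58], array([290.8, 188.1])), ([327, 319, 27, 26, 545], array([340. , 331.2]))]
0 [320.57707181 189.82561132] [291.04775437 186.87805094]
0.05 [330.74027949 189.57931559] [294.9328702  187.26347354]
0.1 [340.89498804 188.84272436] [298.85991131 187.52161077]
```

Call:
{"op": "inch_along", "data": {"deltas": [[[40, 0, 0, 0, 0], [40, 0, 0, 0, 0]]]}}

```text
clock: 20.58
eef_pos: [496.0, 88.7, 226.1]
ee_rot: [0.963, 0.271, -0.001, 0.0]
force: [0.1, -0.3, 1.0]
finger_gap: 40.0
grip_force: 0.0
```

```bash
python3 -c "
from workcell import env
print(env.close_job())"
```

```text
the job is handed in; nothing more can be done
None
```

The job is handed in at about 20.6 s: the brown bottle was set down upright in the wide bay, the keeper bar was pushed past its detent to a hard stop and let go, and the cup and timer were not touched; the hand-in returned no verdict.

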